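# Refit the burner cap and hold the hob's spark knob in

## Task

The washed burner cap is drying on the chopping board: set it gently (no dropping) on the bare front burner of the gas hob so that it sits level and fully home, and let go of it. Then, with the gas still shut off at the bottle, do the spark check: push the front burner's knob (the left one as seen from the robot's side) fully in, turn it anticlockwise while pushed in until its red pointer line meets the big flame sign, and keep it fully in and on that sign for three seconds without letting it come up; finish still gripping the knob and holding it pressed there. Do not press or turn the rear burner's knob, and leave the brush, saucers, strainer and jar where they are.

Things in the scene. Friction and masses are not known exactly. Their poses are not given: they have to be found in the camera images.
- cap: burner cap: black enamelled iron disc 60 mm across, 8 mm thick at the rim (9.5 mm in the middle), about 0.16 kg, with a round spigot 32 mm across and 7 mm long (foot chamfered to 24 mm) under its centre. It lies right way up on the board, resting on the spigot. Origin: centre of the spigot's underside; z up. The rim to grip lies 7 to 15 mm above the origin
- board: oval wooden chopping board, 300 mm (its x) by 200 mm (its y), 18 mm thick, fixed to the counter. Origin: centre of the underside
- hob: two-burner gas hob, fixed; black glass 510 (its x) by 290 mm (its y), top 10 mm above the counter. Origin: counter level, long centre line, 120 mm from the knob edge, which is nearest the robot. x points away from the robot, y to its left. In mm: front burner at x 85 y 0; rear burner x 285 y 0, under an iron pan support 60 mm high; front knob x -60 y 55; rear knob x -60 y -55
- burner_seat (a point): centre of the bare front burner's flat rim, on which the cap's disc rests, 36 mm above the counter. The aluminium crown is 54 mm across, with an open bore 36 mm across and 10 mm deep for the spigot; when the cap is home its origin lies 7 mm below this point. Nothing round the crown stands above 29 mm. Axes as the hob's
- front_grip (a point): middle of the grip bar of the front burner's (left) knob, on its axis. The knob is bright metal. The bar is 40 mm long (point's x), 12 mm wide (point's y), 18 mm high: 9 mm above and below this point. It stands on a round skirt 42 mm across, 8 mm thick, its underside 8 mm above the glass when the knob is out. The red pointer line is at the bar's +x end
- front_press (a joint): how far the front knob is pushed straight down, 0 (out, sprung) to 0.006 m (fully in, hard stop). The spring pushes back with 3 N at the start of the travel and 7.2 N at the bottom and lifts the knob when let go
- front_turn (a joint): turn of the front knob, rad, growing anticlockwise seen from above: 0 is off (pointer along the hob's x, away from the robot), 1.40 the big flame sign (spark), 3.6 the end stop past the small flame. At off a catch stops it within about 0.2 rad unless it is pushed in more than 4 mm. Turning takes about 0.05 N m
- spark_mark (a point): the white big flame sign printed on the glass for the front knob, 34 mm from the knob's axis, at the left of the knob: 1.40 rad (80 degrees) anticlockwise from the hob's x direction
- rear_press (a joint): push-in travel of the rear burner's knob (the right one), m; to be left at 0
- rear_turn (a joint): turn of the rear burner's knob, rad; to be left at 0
- brush: green hard silicone scrubbing brush, 58 by 106 by 45 mm, loose, on the far end of the board. Origin: centre of its underside
- saucer1: bottom one of a stack of three melamine saucers, 140 mm across, 18 mm high, stacked 7 mm apart, loose, on the counter beyond the board. Origin: centre of its underside
- saucer2: middle saucer of the stack
- saucer3: top saucer of the stack; its rim is 32 mm above the counter
- strainer: stainless strainer bowl, 154 mm across, 70 mm high, with a wire handle reaching 190 mm from its centre along its x and 75 mm high, loose, on the counter at the outer left or right. Origin: centre of its underside
- jar: glass jar with clip-top lid, 88 mm across (100 mm over the clip), 127 mm high, loose, on the counter at the outer left or right. Origin: centre of its underside
Mind the look-alikes: they are no part of the job. What is meant by the cap is not purple, and is the larger of those in its own colour.

How it is judged:
On the way, in this order (a step that is already met when the one before it is completed fails the run):
1. the cap is home on the front burner and let go (horizontal distance between cap and burner_seat below 0.003 m and z of cap in the frame of burner_seat below -0.005 m and angle between cap's own z axis and vertical below 0.07 rad and contact force between the fingers and cap below 0.1 N), for 0.2 s.
2. the front knob is pushed fully in while still at off (value of joint front_press above 0.0045 m and value of joint front_turn below 0.25 rad), for 0.1 s.
3. the knob is held fully in at the big flame sign for three seconds (2.8 counted) (value of joint front_press above 0.0045 m and value of joint front_turn between 1.2 and 1.6 rad and contact force between the fingers and front_press above 1 N), for 2.8 s.
At the end, for the whole second after the job is handed in: the fingers hold the front knob, pushed in at least 4.5 of its 6 mm and turned to the big flame sign (1.40 rad, within 0.2); the cap sits home and level on the front burner (within 3 mm of its axis, its spigot at least 5 mm into the bore) and is not touched; the rear knob is out and at off (all of step 1 and all of step 3 and value of joint rear_turn below 0.05 rad and value of joint rear_press below 0.001 m); the arm keeps its last pose, push and grip.
It fails at once if the cap is dropped (falls free for more than about 1 cm) (linear speed of cap above 0.45 m/s and contact force between the fingers and cap below 0.05 N).
It fails at once if the front knob comes up after it has been turned on (value of joint front_turn above 0.4 rad and value of joint front_press below 0.003 m).
It fails at once if the rear knob is pushed or turned (value of joint rear_press above 0.003 m or value of joint rear_turn above 0.15 rad).
It fails at once if the brush, the saucers, the strainer or the jar are moved by more than 3 cm (distance of any of brush, saucer1, saucer2, saucer3, strainer, jar from where it was at the start of the episode above 0.03 m).
It also fails if it takes over 64 s, if anything falls off the work surface, if the arm or the gripper's body presses on something with over 40 N, if the wrist force passes 120 N, or if a joint passes its speed limit or range.

## Robot

A 7-joint arm with a two-finger parallel gripper is mounted at the origin on the work surface. World frame = base frame: x ahead of the robot, y to its left, z up, the work surface at z = 0. Lengths are in m, angles in rad, forces in N, time in s.
With the tool pointing down it reaches from about 0.425 to 1.025 m from the base axis. Payload 9.4 kg.
Tool frame: the origin (TCP) lies midway between the tips of the shut fingers; the grasp point (between the pads) lies 19 mm behind it; z points along the fingers, y is the line along which they close (so a half turn about z gives the same grasp; the last joint's range is limited). The gripper opens to 93 mm and grips with 3 to 60 N. Pads are 15 mm wide; open, the fingers measure 128 mm over their backs; the gripper's body (75 mm by 188 mm) begins 65 mm behind the grasp point.
Start: joints at [-1.214, 0.599, -0.003, 1.599, 0.002, 0.943, -0.08], TCP at [0.305, 0.658, 0.219] pointing down, gripper open.
Joint ranges: [-2.57, 2.57], [-0.35, 1.97], [-1.29, 1.29], [0.11, 2.56], [-1.05, 4.19], [0.11, 1.86], [-2.63, 2.63]. Speed limits (rad/s): [2.22, 2.22, 3.01, 3.01, 3.14, 3.14, 3.14].

## Interface

Orientations are given as a unit quaternion [w, x, y, z].
In Python, from workcell import bot, optics, job gives the robot as it stands.
- The arm moves only by the tool apply_moves, never from a script. Its argument "targets" is a list of rows, each an object with "translation": the shift along the tool's x, y, z in units of 0.1 m (1.0 is 0.1 m), a list of three; "dr": the turn, a rotation vector about the tool's x, y, z in units of 120 degrees (1.0 is 120 degrees), a list of three; "gripper": the opening, from -1 (shut) to 1 (fully open). In form: [{"translation": [dx, dy, dz], "dr": [ax, ay, az], "gripper": gripper}, ...]. A call has 1 to 10 rows; each row is the pose to reach, as a shift and turn from the pose commanded when the call began, along the tool's axes at that moment; what a row does not reach only later rows make up. A row lasts 1/8 s, in which the tool goes at most 62.5 mm and 10.7 degrees, less where a joint would pass 70% of its speed; a pose out of reach is approached as far as the arm can. A call with a number of a shift or a turn outside -1 to 1 is refused whole. A call with a gripper value outside its range is refused whole. The fingers move at their own pace and stop on an object; "newtons" is the grip in N (left out, the last holds). Time passes only in rows, so rows that repeat a pose let the fingers close. It gives the time, the measured TCP pose, the force, the opening and the grip force at its end, in the units of the state.
- bot.state(): the state, without advancing time (a new reading comes with each control period).
- optics.grab_frame(name): name is "scene" or "top" or "wrist"; returns the picture (480x640x3 uint8, red, green, blue); there is no depth.
- optics.calibration(name): a dict with "vfov" (degrees; the focal length in pixels is half the picture's height over the tangent of half this angle, whatever the lens; pixels are square), "cx", "cy" (the principal point, pixels), "distortion" ([k1, k2, p1, p2, k3] as OpenCV has them; the pictures are not rectified), "rvec" (rotation vector, rad) and "tvec" (3), from world to camera coordinates, as OpenCV has them. Camera axes: x right, y down, z forward; pixel columns grow to the right and rows downward; lengths in m; the calibration is good to about 2 mm. A picture is of the moment at which its call begins: read the wrist's pose just before it. calibration takes no time and is no camera call; for the wrist camera it gives the pose at the moment of the call.
- job.job_done(): hands the job in; it is judged then, once.
The state is a dict: "t": time; "joints": joint angles; "joint_vel": joint speeds; "tau": joint torques, N m; "eef_pos": TCP position; "tool_rot": TCP orientation; "force": force on the tool from outside, world axes, zero at the start; "wrist_torque": the same for the moment, N m; "width": finger opening in m; "gripper_force": force on a finger pad.
Only numpy, scipy, OpenCV 4.12 (cv2) and the standard library are available. Lean on these libraries where they do the work, as an engineer would, in place of code of your own. Each camera call takes 0.05 s, during which the arm holds its last target. There are 200 camera calls.

## Working session

There is one attempt and no reset: what is moved stays moved. The work goes in short steps, Python scripts to look and compute and a tool call to move; the robot and the scene stay as the last step left them, time stands still between calls to the robot, and variables do not carry over. Pictures are saved under pics/ and viewed, at most 10 in all, crops included, and the job is handed in when it is done.

Besides the shell and the picture viewer there is one more tool, called after ">>>" as name(argument=value, ...), one argument or row to a line, values as JSON. apply_moves: Moves the arm, as the interface text tells. Shifts and turns lie within -1 to 1; 1 stands for 0.1 m of shift or 120 degrees of turn. Its arguments: {"type":"object","properties":{"targets":{"type":"array","items":{"type":"object","properties":{"translation":{"type":"array","items":{"type":"number","minimum":-1,"maximum":1}},"dr":{"type":"array","items":{"type":"number","minimum":-1,"maximum":1}},"gripper":{"type":"number"}}}},"newtons":{"type":"number"}},"required":["targets"]}

```bash
mkdir -p pics; ls
python3 - <<'E'
from workcell import bot, optics, job
import cv2
s=bot.state(); print({k:s[k] for k in('t','eef_pos','tool_rot','width','force')})
for n in('scene','top','wrist'):
    print(n,optics.calibration(n)); cv2.imwrite(f'pics/{n}0.png',optics.grab_frame(n)[:,:,::-1])
E
```

```text
pics
{'t': 0.0, 'eef_pos': array([0.30454831, 0.65738134, 0.2177517 ]), 'tool_rot': array([-7.61586198e-05,  2.15158519e-01,  9.76578811e-01, -7.95146238e-04]), 'width': 0.09288687098951265, 'force': array([-0.79431851, -0.20701833, -0.5192884 ])}
scene {'vfov': 46.259218297311634, 'cx': 319.483589563096, 'cy': 247.20424501521654, 'distortion': array([-0.08971488,  0.        ,  0.        ,  0.        ,  0.        ]), 'rvec': array([ 2.09065277,  0.8572584 , -0.44529241]), 'tvec': array([-0.3633263 , -0.1718039 ,  1.92271348])}
top {'vfov': 52.98846909393704, 'cx': 325.0114389091434, 'cy': 240.56717015656974, 'distortion': array([-0.01178676,  0.        ,  0.        ,  0.        ,  0.        ]), 'rvec': array([ 2.14488959, -2.18954682,  0.0731088 ]), 'tvec': array([0.02781556, 0.51818733, 1.29318855])}
wrist {'vfov': 67.59899105037597, 'cx': 321.6656680513144, 'cy': 238.3528706501174, 'distortion': array([-0.07068141,  0.        ,  0.        ,  0.        ,  0.        ]), 'rvec': array([-2.47269325, -1.58049968, -0.18740162]), 'tvec': array([-0.72363657, -0.02779085,  0.3885485 ])}
```

View pics/top0.png

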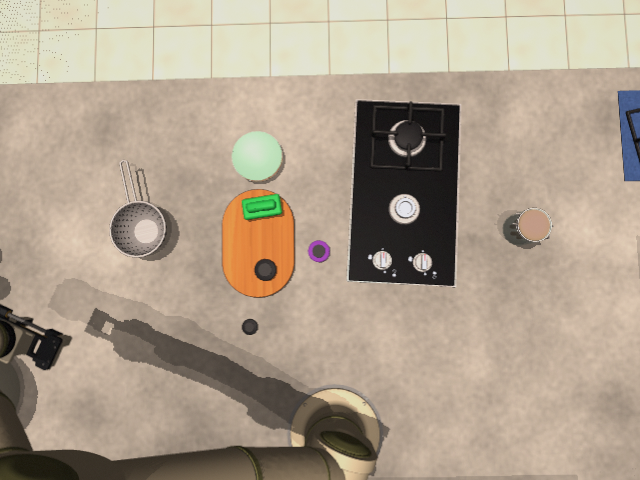

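View pics/scene0.png

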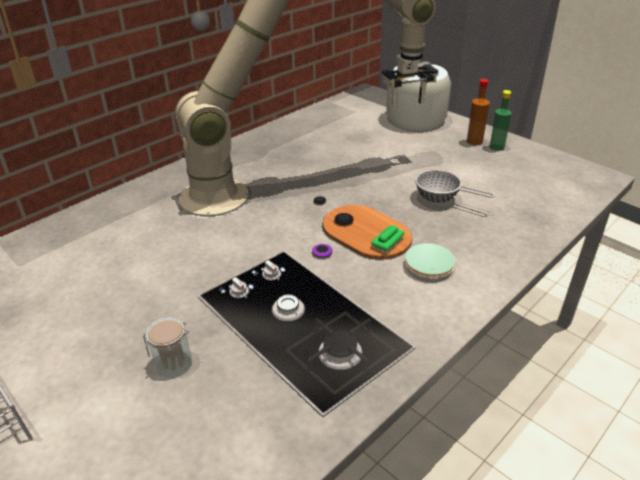

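Top view: cap on the board at (265,270). The small black disc at (250,327) and the purple ring at (319,251) are look-alikes. Bare front burner is at (404,208), left knob at (382,260), rear knob at (423,262). The scene view agrees.

```bash
cat > h.py <<'E'
import numpy as np, cv2
from workcell import bot, optics
from scipy.spatial.transform import Rotation as R
def ray(cal,px,z):
    f=240/np.tan(np.radians(cal['vfov'])/2)
    K=np.array([[f,0,cal['cx']],[0,f,cal['cy']],[0,0,1]])
    u=cv2.undistortPoints(np.array(px,float).reshape(-1,1,2),K,cal['distortion'])[:,0]
    M=cv2.Rodrigues(cal['rvec'])[0]; c=-M.T@cal['tvec']
    d=np.c_[u,np.ones(len(u))]@M
    return c+d*((z-c[2])/d[:,2])[:,None]
def proj(cal,P):
    f=240/np.tan(np.radians(cal['vfov'])/2)
    K=np.array([[f,0,cal['cx']],[0,f,cal['cy']],[0,0,1]])
    return cv2.projectPoints(np.array(P,float).reshape(-1,1,3),cal['rvec'],cal['tvec'],K,cal['distortion'])[0][:,0]
def blobs(mask,amin=30):
    cs,_=cv2.findContours(mask.astype(np.uint8),cv2.RETR_EXTERNAL,cv2.CHAIN_APPROX_NONE)
    return [c for c in cs if cv2.contourArea(c)>amin]
def totool(dp,s=None):
    q=(s or bot.state())['tool_rot']; return R.from_quat(np.r_[q[1:],q[0]]).inv().apply(dp)
E
python3 - <<'E'
from h import *
im=cv2.imread('pics/top0.png'); c=optics.calibration('top'); g=im.max(2)
# hob corners
m=np.zeros(g.shape,bool); m[90:295,340:470]=g[90:295,340:470]<60
m=cv2.morphologyEx(m.astype(np.uint8),cv2.MORPH_CLOSE,np.ones((15,15)))
b=max(blobs(m),key=cv2.contourArea); r=cv2.minAreaRect(b); P=ray(c,cv2.boxPoints(r),.01)
print('hob corners px',cv2.boxPoints(r).round(1).tolist(),P.round(4).tolist())
print([np.linalg.norm(P[i]-P[i-1]).round(4) for i in range(4)])
# cap
m=np.zeros(g.shape,bool); m[250:292,240:292]=g[250:292,240:292]<70
for b in blobs(m):
    e=cv2.fitEllipse(b); print('cap',e,ray(c,[e[0]],.033+.0))
    x,y,w,h=cv2.boundingRect(b);Q=ray(c,[[x,y],[x+w,y+h]],.033);print(Q[1]-Q[0])
for nm,(x0,x1,y0,y1),z in(('burner',(385,425,190,228),.02),('kL',(370,395,246,275),.025),('kR',(412,434,248,276),.025)):
    m=np.zeros(g.shape,bool); m[y0:y1,x0:x1]=g[y0:y1,x0:x1]>90
    for b in blobs(m,60):
        e=cv2.minEnclosingCircle(b); f=cv2.fitEllipse(b); Q=ray(c,[f[0]],z); print(nm,e,f,Q)
E
cat > v.py <<'E'
E
python3 -c "
import cv2
i=cv2.imread('pics/top0.png')[180:300,340:480];cv2.imwrite('pics/c0.png',cv2.resize(i,None,fx=5,fy=5,interpolation=2))"
```

```text
hob corners px [[348.5, 280.1000061035156], [357.20001220703125, 100.4000015258789], [461.79998779296875, 105.4000015258789], [453.20001220703125, 285.20001220703125]] [[0.4097, -0.0448, 0.01], [0.9162, -0.0815, 0.01], [0.8937, -0.3757, 0.01], [0.3903, -0.3295, 0.01]]
[np.float64(0.2854), np.float64(0.5078), np.float64(0.2951), np.float64(0.5056)]
cap ((265.06927490234375, 269.6050109863281), (20.1923770904541, 20.72262954711914), 0.5698456764221191) [[0.44240523 0.18066263 0.033     ]]
[-0.06057441 -0.05643513  0.        ]
burner ((403.8793029785156, 208.5), 15.545005798339844) ((403.93115234375, 208.57110595703125), (29.448028564453125, 30.495140075683594), 101.326416015625) [[ 0.60243988 -0.20132407  0.02      ]]
kL ((380.3235168457031, 258.9117736816406), 11.432548522949219) ((381.15325927734375, 259.6929626464844), (17.903135299682617, 21.085325241088867), 108.6436767578125) [[ 0.46310393 -0.13420799  0.025     ]]
kR ((421.7469787597656, 263.59637451171875), 11.23947811126709) ((422.00592041015625, 262.37921142578125), (18.362091064453125, 20.467836380004883), 150.36865234375) [[ 0.45352886 -0.24440742  0.025     ]]
```

View pics/c0.png

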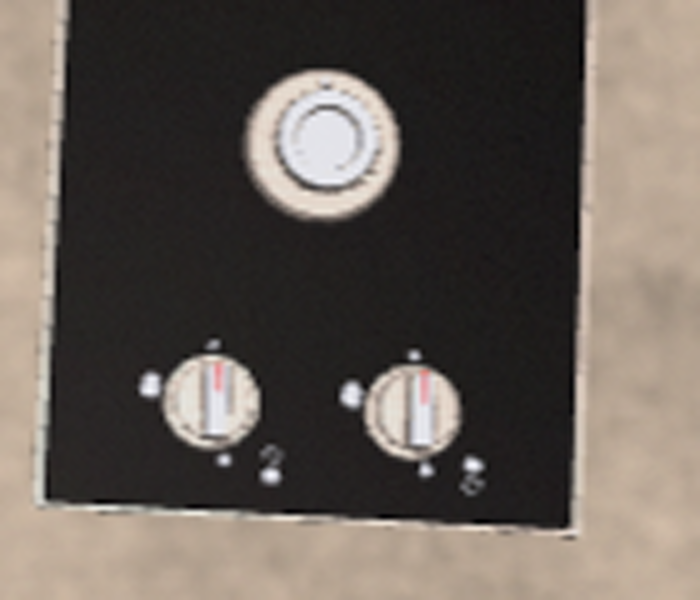

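Crop: left knob bar and red line at about (215,400) in the crop, pointing away from the robot. White flame sign at its left (150,385), crown ring at (328,140). Measured knob spacing 110.6 mm and burner-to-knob-midpoint 144.6 mm match the given 110 and 145 mm, so the hob yaw is about -4.8°.

```bash
cat >> h.py <<'E'
def plan(goal,yaw,n,start=None):
    """yaw: angle of tool y in world (deg), tool straight down"""
    def ori(y): y=np.radians(y);Y=np.array([np.cos(y),np.sin(y),0]);Z=np.array([0,0,-1.]);return R.from_matrix(np.c_[np.cross(Y,Z),Y,Z])
    s=bot.state(); q=s['tool_rot']; r0=R.from_quat(np.r_[q[1:],q[0]]); p0=s['eef_pos']; Y=r0.as_matrix()[:,1]; y0=np.degrees(np.arctan2(Y[1],Y[0]))
    dy=yaw-y0; print('now',p0.round(4),'yaw',y0.round(2),'F',s['force'].round(2),'w',round(s['width'],4),'t',s['t'])
    pr,pp=r0,p0
    for i in range(1,n+1):
        p=p0+(goal-p0)*i/n; r=ori(y0+dy*i/n)
        print((pr.inv().apply(p-pp)/.1).round(3),(( pr.inv()*r).as_rotvec()/np.radians(120)).round(4)); pr,pp=r,p
E
python3 - <<'E'
from h import *
c=optics.calibration('wrist');M=cv2.Rodrigues(c['rvec'])[0];s=bot.state()
print('cam in tool',totool(-M.T@c['tvec']-s['eef_pos'],s), 'fwd',totool(M[2],s),'right',totool(M[0],s))
plan(np.array([.442,.181,.14]),-25,4)
E
```

```text
cam in tool [ 0.06478103 -0.00072081 -0.16546036] fwd [-2.35491203e-01  2.61369152e-04  9.71876445e-01] right [ 2.38031836e-04  9.99999949e-01 -2.11256006e-04]
now [0.3046 0.6575 0.218 ] yaw 65.15 F [0.02 0.63 0.16] w 0.0935 t 0.15
[-0.812 -0.936  0.196] [-0.0005  0.0002  0.1878]
[-1.109 -0.554  0.195] [0.     0.     0.1878]
[-1.237 -0.086  0.195] [0.     0.     0.1878]
[-1.175  0.394  0.195] [0.     0.     0.1878]
```

>>> apply_moves(
  targets=[
    {"translation":[-0.325,-0.375,0.08],"dr":[0,0,0.075],"gripper":1},
    {"translation":[-0.65,-0.75,0.155],"dr":[0,0,0.15],"gripper":1},
    {"translation":[-0.65,-0.75,0.155],"dr":[0,0,0.15],"gripper":1},
  ],
)

```text
t: 0.52
eef_pos: [0.3341, 0.5581, 0.2027]
tool_rot: [0.001, 0.368, 0.93, -0.002]
force: [0.3, 0.2, 0.3]
width: 0.093
gripper_force: 0.0
```

>>> apply_moves(
  targets=[
    {"translation":[-0.425,-0.255,0.08],"dr":[0,0,0.075],"gripper":1},
    {"translation":[-0.85,-0.51,0.155],"dr":[0,0,0.15],"gripper":1},
  ],
)

```text
t: 0.78
eef_pos: [0.3597, 0.4674, 0.1874]
tool_rot: [-0.0, 0.507, 0.862, 0.0]
force: [0.1, 0.5, -0.5]
width: 0.0929
gripper_force: 0.0
```

>>> apply_moves(
  targets=[
    {"translation":[-0.485,-0.11,0.08],"dr":[0,0,0.075],"gripper":1},
    {"translation":[-0.965,-0.225,0.155],"dr":[0,0,0.15],"gripper":1},
  ],
)

```text
t: 1.02
eef_pos: [0.3875, 0.3717, 0.172]
tool_rot: [-0.0, 0.636, 0.772, 0.0]
force: [0.7, -0.3, 0.3]
width: 0.0928
gripper_force: 0.0
```

>>> apply_moves(
  targets=[
    {"translation":[-0.5,0.045,0.08],"dr":[0,0,0.075],"gripper":1},
    {"translation":[-0.99,0.085,0.155],"dr":[0,0,0.15],"gripper":1},
  ],
)

```text
t: 1.27
eef_pos: [0.4152, 0.2763, 0.1565]
tool_rot: [-0.0, 0.749, 0.663, 0.001]
force: [1.2, 0.1, 0.4]
width: 0.0931
gripper_force: 0.0
```

>>> apply_moves(
  targets=[
    {"translation":[-0.455,0.195,0.08],"dr":[0,0,0.075],"gripper":1},
    {"translation":[-0.91,0.385,0.155],"dr":[0,0,0.15],"gripper":1},
    {"translation":[-0.91,0.385,0.155],"dr":[0,0,0.15],"gripper":1},
    {"translation":[-0.91,0.385,0.155],"dr":[0,0,0.15],"gripper":1},
  ],
)

```text
t: 1.78
eef_pos: [0.4423, 0.1828, 0.1411]
tool_rot: [-0.0, 0.842, 0.54, 0.0]
force: [0.3, -0.1, -0.1]
width: 0.0933
gripper_force: 0.0
```

Run:
```python
from h import *
s=bot.state();c=optics.calibration('wrist');im=optics.grab_frame('wrist')[:,:,::-1];cv2.imwrite('pics/w1.png',im)
print('cap expected at',proj(c,[.442,.181,.033]))
g=im.max(2)
for b in blobs(g<60,1500):
    e=cv2.fitEllipse(b);print(e,cv2.contourArea(b),ray(c,[e[0]],.033), np.ptp(ray(c,b[:,0],.033),axis=0))
```

```text
cap expected at [[322.26579822 237.92117447]]
((318.64984130859375, 383.05096435546875), (201.1049346923828, 696.37353515625), 90.34260559082031) 62627.0 [[0.38414579 0.06262068 0.033     ]] [0.66286184 0.46381572 0.        ]
((142.7018280029297, 255.55616760253906), (43.75369644165039, 47.92274475097656), 120.49813079833984) 1643.5 [[0.30363982 0.22836595 0.033     ]] [0.04004895 0.03740648 0.        ]
((322.3924560546875, 237.3314971923828), (70.93431091308594, 71.32315826416016), 73.34697723388672) 3971.5 [[0.442289   0.18139122 0.033     ]] [0.0571372  0.05758034 0.        ]
```

View pics/w1.png

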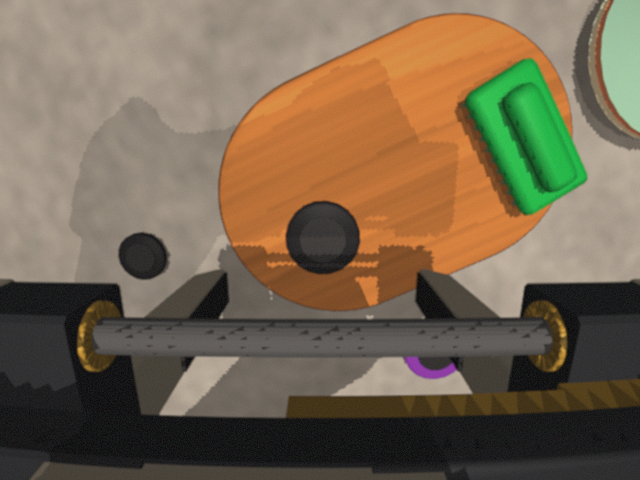

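Wrist view: the cap is centred at (322,237), giving (0.4422, 0.1812), which agrees with the top view within 1 mm. The decoy is at (143,256) and the brush is clear. Descending now.

Run:
```python
from h import *
plan(np.array([.4422,.1812,.021]),-25,2)
```

```text
now [0.4421 0.1833 0.1412] yaw -24.65 F [ 0.66  0.45 -0.06] w 0.093 t 1.825
[-0.01   0.005  0.601] [-0.0001 -0.0004  0.0015]
[-0.009  0.005  0.601] [0.     0.     0.0015]
```

>>> apply_moves(
  targets=[
    {"translation":[-0.01,0.005,0.4],"dr":[0,0,0],"gripper":0.8},
    {"translation":[-0.02,0.01,0.8],"dr":[0,0,0],"gripper":0.8},
    {"translation":[-0.02,0.01,1.0],"dr":[0,0,0],"gripper":0.8},
    {"translation":[-0.02,0.01,1.0],"dr":[0,0,0],"gripper":0.8},
  ],
  newtons=20,
)

```text
t: 2.33
eef_pos: [0.4413, 0.1806, 0.04]
tool_rot: [-0.001, 0.842, 0.54, -0.001]
force: [-0.1, -0.6, 0.2]
width: 0.0835
gripper_force: 0.0
```

>>> apply_moves(
  targets=[
    {"translation":[0,0,0.1],"dr":[0,0,0],"gripper":0.8},
    {"translation":[0,0,0.2],"dr":[0,0,0],"gripper":0.8},
    {"translation":[0,0,0.2],"dr":[0,0,0],"gripper":0.8},
    {"translation":[0,0,0.2],"dr":[0,0,0],"gripper":0.8},
  ],
)

```text
t: 2.82
eef_pos: [0.4422, 0.1794, 0.0213]
tool_rot: [0.0, 0.843, 0.538, 0.0]
force: [0.2, -0.3, -0.1]
width: 0.0837
gripper_force: 0.0
```

>>> apply_moves(
  targets=[
    {"translation":[0,0,0],"dr":[0,0,0],"gripper":0},
    {"translation":[0,0,0],"dr":[0,0,0],"gripper":0},
    {"translation":[0,0,0],"dr":[0,0,0],"gripper":0},
    {"translation":[0,0,0],"dr":[0,0,0],"gripper":0},
    {"translation":[0,0,0],"dr":[0,0,0],"gripper":0},
    {"translation":[0,0,0],"dr":[0,0,0],"gripper":0},
  ],
)

```text
t: 3.58
eef_pos: [0.4421, 0.1794, 0.0213]
tool_rot: [-0.0, 0.843, 0.538, 0.0]
force: [-0.4, -0.1, 4.2]
width: 0.0592
gripper_force: 20.0
```

>>> apply_moves(
  targets=[
    {"translation":[0,0,-0.1],"dr":[0,0,0],"gripper":0},
    {"translation":[0,0,-0.4],"dr":[0,0,0],"gripper":0},
    {"translation":[0,0,-0.8],"dr":[0,0,0],"gripper":0},
    {"translation":[0,0,-0.8],"dr":[0,0,0],"gripper":0},
  ],
)

```text
t: 4.08
eef_pos: [0.4431, 0.1799, 0.1035]
tool_rot: [0.0, 0.843, 0.538, 0.002]
force: [-0.3, 0.5, -1.6]
width: 0.0594
gripper_force: 20.0
```

Run:
```python
from h import *
s=bot.state();c=optics.calibration('wrist');im=optics.grab_frame('wrist')[:,:,::-1];cv2.imwrite('pics/w2.png',im)
p=s['eef_pos'];print(s['force'],s['width'],p,'tip px',proj(c,p),proj(c,p+[0,0,.01]))
plan(np.array([.602,-.2013,.115]),-95,4)
plan(np.array([.602,-.2013,.115]),-95,5)
```

```text
[-0.3006829   0.50414323 -1.60055494] 0.059418204343727264 [0.44310762 0.17990662 0.10352822] tip px [[321.40357733 286.00293663]] [[321.4178999  293.78824002]]
now [0.4425 0.1799 0.1023] yaw -24.82 F [ 0.    0.04 -0.8 ] w 0.0593 t 4.125
[-0.698  0.762 -0.032] [ 0.0006 -0.0011  0.1462]
[-0.435  0.937 -0.032] [0.     0.     0.1462]
[-0.133  1.024 -0.032] [0.     0.     0.1462]
[ 0.182  1.017 -0.032] [0.     0.     0.1462]
now [0.4425 0.1799 0.1023] yaw -24.82 F [ 0.    0.04 -0.8 ] w 0.0593 t 4.125
[-0.558  0.61  -0.026] [ 0.0006 -0.0011  0.117 ]
[-0.394  0.727 -0.025] [0.    0.    0.117]
[-0.206  0.8   -0.025] [0.    0.    0.117]
[-0.005  0.826 -0.025] [0.    0.    0.117]
[ 0.195  0.803 -0.025] [0.    0.    0.117]
```

View pics/w2.png

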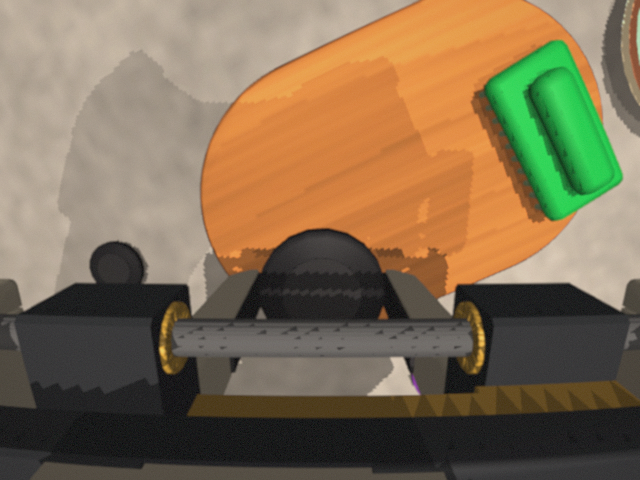

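Wrist view: cap gripped level between the fingers, top edge at about row 228, columns 258–385. Next I check its offset in the grip and plan the carry to a viewing pose just short of the burner.

Run:
```python
from h import *
s=bot.state();c=optics.calibration('wrist');im=cv2.imread('pics/w2.png')
q=s['tool_rot'];r=R.from_quat(np.r_[q[1:],q[0]]);p=s['eef_pos']
for h in(.010,.012,.014): print(h,[proj(c,p+r.apply([x,0,-h])).round(1).tolist() for x in(.028,.03,.032)],proj(c,p+r.apply([0,.03,-h])),proj(c,p+r.apply([0,-.03,-h])))
print(im[220:240,321].max(1), im[220:240,300].max(1))
plan(np.array([.527,-.195,.115]),-95,4)
```

```text
0.01 [[[321.3, 235.2]], [[321.3, 230.8]], [[321.3, 226.4]]] [[385.72879421 293.76871965]] [[256.88735561 293.68059118]]
0.012 [[[321.3, 236.2]], [[321.3, 231.8]], [[321.3, 227.3]]] [[386.47087568 295.44296894]] [[256.1268707  295.35297859]]
0.014 [[[321.3, 237.3]], [[321.3, 232.8]], [[321.3, 228.3]]] [[387.23021433 297.15650731]] [[255.34870922 297.06458738]]
[218 219 218 220 219 218 214 185 124  59  27  42  44  46  50  59  63  66
  71  71] [217 217 219 219 221 221 221 219 220 221 218 185 123  57  32  37  43  48
  47  52]
now [0.4425 0.1799 0.1023] yaw -24.82 F [ 0.    0.04 -0.8 ] w 0.0593 t 4.125
[-0.762  0.585 -0.032] [ 0.0006 -0.0011  0.1462]
[-0.55   0.788 -0.032] [0.     0.     0.1462]
[-0.287  0.917 -0.032] [0.     0.     0.1462]
[ 0.003  0.961 -0.032] [0.     0.     0.1462]
```

>>> apply_moves(
  targets=[
    {"translation":[-0.25,0.2,-0.01],"dr":[0,0,0.05],"gripper":0},
    {"translation":[-0.76,0.585,-0.03],"dr":[0,0,0.146],"gripper":0},
  ],
)

```text
t: 4.38
eef_pos: [0.4628, 0.0883, 0.1032]
tool_rot: [-0.0, 0.912, 0.41, -0.0]
force: [0.7, -0.9, -1.5]
width: 0.0594
gripper_force: 20.0
```

>>> apply_moves(
  targets=[
    {"translation":[-0.275,0.395,-0.015],"dr":[0,0,0.073],"gripper":0},
    {"translation":[-0.55,0.79,-0.03],"dr":[0,0,0.146],"gripper":0},
  ],
)

```text
t: 4.62
eef_pos: [0.4851, -0.008, 0.1062]
tool_rot: [-0.0, 0.965, 0.264, -0.001]
force: [1.6, -0.0, -1.5]
width: 0.0596
gripper_force: 20.0
```

>>> apply_moves(
  targets=[
    {"translation":[-0.145,0.46,-0.015],"dr":[0,0,0.073],"gripper":0},
    {"translation":[-0.285,0.915,-0.03],"dr":[0,0,0.146],"gripper":0},
  ],
)

```text
t: 4.88
eef_pos: [0.5076, -0.101, 0.1091]
tool_rot: [-0.0, 0.994, 0.114, -0.001]
force: [0.7, -0.7, -1.2]
width: 0.0595
gripper_force: 20.0
```

>>> apply_moves(
  targets=[
    {"translation":[0,0.48,-0.015],"dr":[0,0,0.073],"gripper":0},
    {"translation":[0,0.8,-0.03],"dr":[0,0,0.146],"gripper":0},
    {"translation":[0,0.96,-0.03],"dr":[0,0,0.146],"gripper":0},
    {"translation":[0,0.96,-0.03],"dr":[0,0,0.146],"gripper":0},
  ],
)

```text
t: 5.38
eef_pos: [0.5297, -0.1932, 0.1123]
tool_rot: [-0.0, 0.999, -0.035, -0.001]
force: [-0.1, -0.3, -1.0]
width: 0.0597
gripper_force: 20.0
```

Run:
```python
from h import *
c=optics.calibration('wrist');s=bot.state();im=optics.grab_frame('wrist')[:,:,::-1];cv2.imwrite('pics/w3.png',im)
print(s['eef_pos'],s['tool_rot'],s['gripper_force'],'expected seat',proj(c,[.602,-.2013,.036]))
cv2.imwrite('pics/w3g.png',im)
```

```text
[ 0.52971173 -0.19315287  0.1122733 ] [-9.47702814e-06  9.99381632e-01 -3.51557299e-02 -6.54019147e-04] 19.999781548976898 expected seat [[325.35955747 139.05480628]]
```

View pics/w3.png

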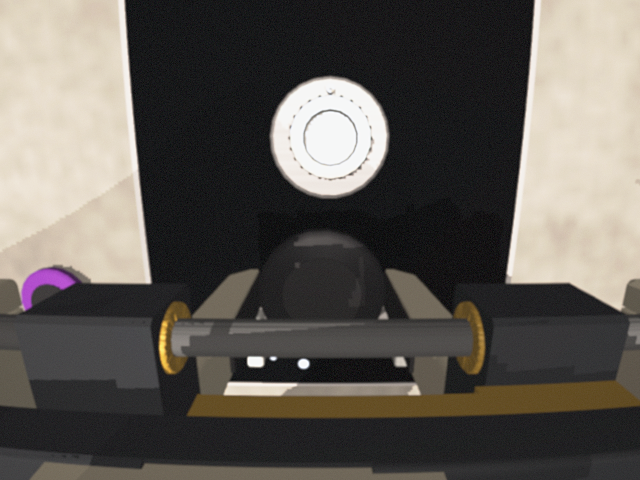

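Wrist view: bare burner with bore edge circle at about (330,137), radius about 27 px, matching 36 mm at the rim height. Fitting it precisely.

Run:
```python
from h import *
c=optics.calibration('wrist');s=bot.state();im=cv2.imread('pics/w3.png');g=im.max(2).astype(float)
bh=cv2.morphologyEx(im.max(2),cv2.MORPH_BLACKHAT,np.ones((9,9)))
yy,xx=np.mgrid[:480,:640]; 
ctr=np.array([330.,137]); 
for k in range(4):
    rr=np.hypot(xx-ctr[0],yy-ctr[1]); m=(rr>22)&(rr<32)&(bh>25)
    pts=np.c_[xx[m],yy[m]].astype(np.float32); e=cv2.fitEllipse(pts); ctr=np.array(e[0])
print(len(pts),e,ray(c,[e[0]],.036),np.ptp(ray(c,pts,.036),axis=0))
m=np.zeros(g.shape,bool);m[60:215,255:405]=g[60:215,255:405]>120
b=max(blobs(m),key=cv2.contourArea);e2=cv2.fitEllipse(b);print('outer',e2,ray(c,[e2[0]],.015),ray(c,[e2[0]],.025))
# hob side edges
for r in(20,60,100,140,180,220):
    w=np.where(g[r]<60)[0]; w=w[(w>100)&(w<560)]; print(r,ray(c,[[w[0],r],[w[-1],r]],.01)[:,:2].round(4).tolist())
plan(np.array([.527,-.195,.115]),-95,1)
```

```text
376 ((330.03509521484375, 137.3700714111328), (52.83847427368164, 54.890113830566406), 7.040898323059082) [[ 0.60273986 -0.20312361  0.036     ]] [3.57527877e-02 3.56334040e-02 5.55111512e-17]
outer ((328.9545593261719, 136.41470336914062), (116.61326599121094, 119.22478485107422), 9.39934253692627) [[ 0.60414179 -0.20289348  0.015     ]] [[ 0.60378565 -0.20268692  0.025     ]]
20 [[0.6957, -0.0673], [0.6765, -0.3502]]
60 [[0.6688, -0.0655], [0.6495, -0.3483]]
100 [[0.6414, -0.0634], [0.6219, -0.3468]]
140 [[0.613, -0.0616], [0.5936, -0.3448]]
180 [[0.5837, -0.0596], [0.5642, -0.3422]]
220 [[0.553, -0.0571], [0.5334, -0.3406]]
now [ 0.5296 -0.192   0.1123] yaw -94.0 F [ 0.02  0.29 -1.58] w 0.0592 t 5.425
[-0.024  0.032 -0.027] [-0.0004  0.0007  0.0083]
```

>>> apply_moves(
  targets=[
    {"translation":[0.3,0.02,0.1],"dr":[0,0,0],"gripper":0},
    {"translation":[0.6,0.045,0.2],"dr":[0,0,0],"gripper":0},
    {"translation":[0.72,0.055,0.4],"dr":[0,0,0],"gripper":0},
    {"translation":[0.72,0.055,0.57],"dr":[0,0,0],"gripper":0},
    {"translation":[0.72,0.055,0.57],"dr":[0,0,0],"gripper":0},
    {"translation":[0.72,0.055,0.57],"dr":[0,0,0],"gripper":0},
  ],
)

```text
t: 6.18
eef_pos: [0.6007, -0.2038, 0.0563]
tool_rot: [-0.0, 0.999, -0.037, -0.0]
force: [0.1, 0.1, -1.2]
width: 0.059
gripper_force: 20.0
```

Run:
```python
from h import *
c=optics.calibration('wrist');s=bot.state();im=optics.grab_frame('wrist')[:,:,::-1]
i2=optics.grab_frame('top')[:,:,::-1];ps=[bot.state()['eef_pos']]
ct=optics.calibration('top');u,v=proj(ct,[.602,-.203,.04])[0].astype(int)
print(s['eef_pos'],ps,s['force'])
o=np.hstack([cv2.resize(im[150:350,220:420],(400,400)),cv2.resize(i2[v-40:v+40,u-40:u+40],(400,400),interpolation=2)]);cv2.imwrite('pics/o4.png',o)
plan(np.array([.6012,-.203,.055]),-94,1)
```

```text
[ 0.60066314 -0.20380966  0.05629815] [array([ 0.60137596, -0.20387946,  0.05680952])] [ 0.07041499  0.12001809 -1.16106342]
now [ 0.6014 -0.2039  0.0568] yaw -94.18 F [-0.1  -0.47 -2.1 ] w 0.0594 t 6.275
[-0.002 -0.009  0.018] [ 0.     -0.0003 -0.0015]
```

View pics/o4.png

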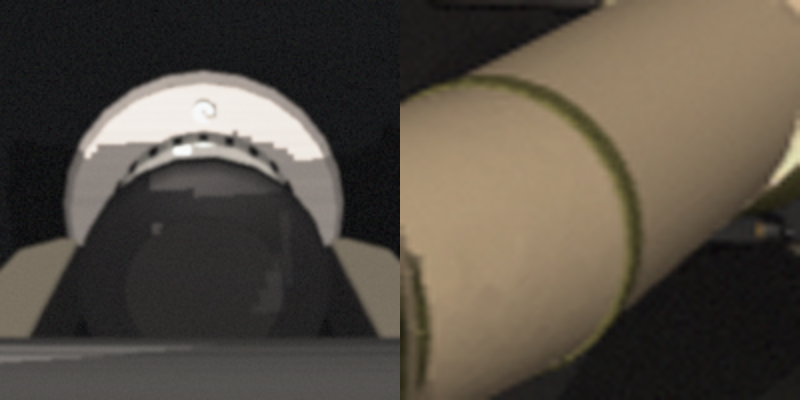

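Wrist crop: cap and burner disc share the same lateral centre (crop column about 205), so it is aligned. The top view is hidden by the arm. Lowering slowly.

>>> apply_moves(
  targets=[
    {"translation":[0,0,0.06],"dr":[0,0,0],"gripper":0},
    {"translation":[0,0,0.12],"dr":[0,0,0],"gripper":0},
    {"translation":[0,0,0.16],"dr":[0,0,0],"gripper":0},
    {"translation":[0,0,0.2],"dr":[0,0,0],"gripper":0},
    {"translation":[0,0,0.2],"dr":[0,0,0],"gripper":0},
  ],
)

```text
t: 6.9
eef_pos: [0.6014, -0.2036, 0.0357]
tool_rot: [-0.0, 0.999, -0.036, -0.0]
force: [0.2, 0.3, -2.3]
width: 0.0592
gripper_force: 20.0
```

>>> apply_moves(
  targets=[
    {"translation":[0,0,0.01],"dr":[0,0,0],"gripper":0},
    {"translation":[0,0,0.02],"dr":[0,0,0],"gripper":0},
    {"translation":[0,0,0.03],"dr":[0,0,0],"gripper":0},
    {"translation":[0,0,0.03],"dr":[0,0,0],"gripper":0},
    {"translation":[0,0,0.03],"dr":[0,0,0],"gripper":0},
  ],
)

```text
t: 7.52
eef_pos: [0.6016, -0.2036, 0.0332]
tool_rot: [0.0, 0.999, -0.036, 0.0]
force: [0.7, -0.0, -1.6]
width: 0.0593
gripper_force: 20.0
```

>>> apply_moves(
  targets=[
    {"translation":[0,0,0.01],"dr":[0,0,0],"gripper":0},
    {"translation":[0,0,0.02],"dr":[0,0,0],"gripper":0},
    {"translation":[0,0,0.02],"dr":[0,0,0],"gripper":0},
    {"translation":[0,0,0.02],"dr":[0,0,0],"gripper":0},
  ],
)

```text
t: 8.02
eef_pos: [0.6017, -0.2036, 0.0323]
tool_rot: [-0.0, 0.999, -0.036, 0.0]
force: [-3.4, 0.9, 12.0]
width: 0.0593
gripper_force: 20.0
```

The 12 N contact comes at the expected home height (tip 32 mm). Releasing.

>>> apply_moves(
  targets=[
    {"translation":[0,0,-0.005],"dr":[0,0,0],"gripper":0.35},
    {"translation":[0,0,-0.005],"dr":[0,0,0],"gripper":0.5},
    {"translation":[0,0,-0.005],"dr":[0,0,0],"gripper":0.7},
    {"translation":[0,0,-0.005],"dr":[0,0,0],"gripper":0.8},
  ],
)

```text
t: 8.52
eef_pos: [0.6016, -0.2036, 0.0315]
tool_rot: [0.0, 0.999, -0.036, -0.0]
force: [0.5, 0.1, -0.4]
width: 0.0822
gripper_force: 0.0
```

>>> apply_moves(
  targets=[
    {"translation":[0,0,-0.2],"dr":[0,0,0],"gripper":0.8},
    {"translation":[0,0,-0.6],"dr":[0,0,0],"gripper":0.8},
    {"translation":[-0.3,0,-0.8],"dr":[0,0,0],"gripper":0.8},
    {"translation":[-0.8,0,-0.8],"dr":[0,0,0],"gripper":0.6},
    {"translation":[-0.8,0,-0.8],"dr":[0,0,0],"gripper":0.4},
    {"translation":[-0.8,0,-0.8],"dr":[0,0,0],"gripper":0.4},
  ],
)

```text
t: 9.28
eef_pos: [0.5229, -0.198, 0.1127]
tool_rot: [0.0, 0.999, -0.036, 0.001]
force: [0.2, -0.3, -0.2]
width: 0.0659
gripper_force: 0.0
```

Run:
```python
from h import *
c=optics.calibration('wrist');s=bot.state();im=optics.grab_frame('wrist')[:,:,::-1];i2=optics.grab_frame('top')[:,:,::-1]
cv2.imwrite('pics/t5.png',i2);cv2.imwrite('pics/w5.png',im);print(s['eef_pos'],s['force'],proj(c,[.6027,-.2031,.044]))
cv2.imwrite('pics/o5.png',np.hstack([cv2.resize(im[40:240,230:430],(400,400)),cv2.resize(i2[180:300,340:460],(400,400),interpolation=2)]))
```

```text
[ 0.52285414 -0.19797548  0.11267367] [ 0.20094319 -0.33880625 -0.2023191 ] [[319.5879319  127.13614647]]
```

View pics/o5.png

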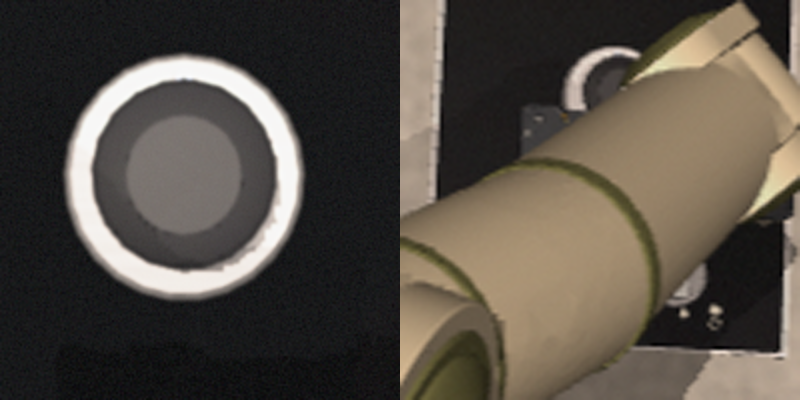

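The wrist crop shows the cap concentric with the burner disc and level; the crop's right half shows the arm hiding most of the top view. Now over the front knob.

Run:
```python
from h import *
c=optics.calibration('wrist');im=cv2.imread('pics/w5.png');g=im.max(2)
m=np.zeros(g.shape,bool);m[70:190,260:390]=g[70:190,260:390]<150
for b in blobs(m,1500):
    if cv2.contourArea(b)<9000: e=cv2.fitEllipse(b);print(e,ray(c,[e[0]],.044),np.ptp(ray(c,b[:,0],.044),axis=0))
b=max([b for b in blobs((g>150)) if cv2.pointPolygonTest(b,(321.,127.),False)>0],key=cv2.contourArea);e=cv2.fitEllipse(b);print('outer',e,ray(c,[e[0]],.02))
plan(np.array([.4625,-.1365,.14]),-94.3,1)
```

```text
((321.8863830566406, 127.39331817626953), (91.06918334960938, 95.02517700195312), 167.80352783203125) [[ 0.60268445 -0.20446443  0.044     ]] [5.82401271e-02 5.78418628e-02 5.55111512e-17]
((323.8357849121094, 128.00819396972656), (138.26731872558594, 141.27255249023438), 94.79127502441406) [[ 0.60222378 -0.20565824  0.044     ]] [7.85642366e-02 8.63509973e-02 5.55111512e-17]
outer ((321.4676513671875, 127.44963836669922), (115.51288604736328, 117.98025512695312), 1.5455896854400635) [[ 0.60418623 -0.20428979  0.02      ]]
now [ 0.5232 -0.1979  0.112 ] yaw -94.11 F [-0.26  0.46  0.53] w 0.0654 t 9.375
[-0.649 -0.569 -0.281] [ 0.0002 -0.0006  0.0016]
```

>>> apply_moves(
  targets=[
    {"translation":[-0.3,-0.28,-0.28],"dr":[0,0,0],"gripper":0.4},
    {"translation":[-0.65,-0.57,-0.28],"dr":[0,0,0],"gripper":0.4},
    {"translation":[-0.65,-0.57,-0.28],"dr":[0,0,0],"gripper":0.4},
    {"translation":[-0.65,-0.57,-0.28],"dr":[0,0,0],"gripper":0.4},
  ],
)

```text
t: 9.88
eef_pos: [0.4626, -0.1366, 0.1398]
tool_rot: [0.0, 0.999, -0.036, 0.001]
force: [0.1, -0.7, 0.9]
width: 0.0648
gripper_force: 0.0
```

Run:
```python
from h import *
c=optics.calibration('wrist');s=bot.state();im=optics.grab_frame('wrist')[:,:,::-1];cv2.imwrite('pics/w6.png',im)
print(s['eef_pos'],s['tool_rot'],'exp grip',proj(c,[.4625,-.1365,.044]))
```

```text
[ 0.46260478 -0.13660974  0.13976665] [ 3.80371212e-04  9.99357683e-01 -3.58281621e-02  6.47864188e-04] exp grip [[320.6078432  240.20921807]]
```

View pics/w6.png

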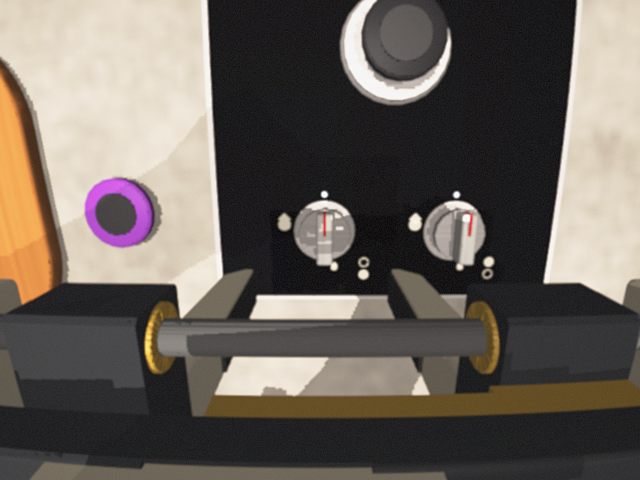

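Wrist view: front knob skirt centred at about (324,231), bar from (325,213) to (325,265) with the red line at its far end. The rear knob is at about (460,235).

Run:
```python
from h import *
c=optics.calibration('wrist');im=cv2.imread('pics/w6.png');g=im.max(2)
m=np.zeros(g.shape,np.uint8);m[195:268,288:360]=(g[195:268,288:360]>60)
b=max(blobs(m),key=cv2.contourArea);
# skirt circle from upper boundary points (left/right/top, not the bar)
P=b[:,0];P=P[(P[:,1]<245)]
A=np.c_[2*P,np.ones(len(P))];x=np.linalg.lstsq(A,(P**2).sum(1),rcond=None)[0];print('skirt',x[:2],np.sqrt(x[2]+x[0]**2+x[1]**2),'->',ray(c,[x[:2]],.026),ray(c,[x[:2]],.022))
h=cv2.cvtColor(im,cv2.COLOR_BGR2HSV);r=((h[...,0]<10)|(h[...,0]>170))&(h[...,1]>100);rm=np.zeros_like(r);rm[195:260,300:350]=r[195:260,300:350]
yy,xx=np.nonzero(rm);print('red',xx.mean(),yy.min(),yy.max());Q=ray(c,[[xx[yy<yy.min()+4].mean(),yy.min()],[xx[yy>yy.max()-4].mean(),yy.max()]],.044);print(Q, np.degrees(np.arctan2(*(Q[0]-Q[1])[[1,0]])))
print('bar mid',ray(c,[[325,239]],.044), ray(c,[[325,213],[325,265]],.044))
for r_ in (240,245,250,255,260): print(r_,im[r_,308:345].max(1).tolist())
for y in(-.1,):pass
plan(np.array([.4625,-.1365,.14]),-94.3,1)
```

```text
skirt [323.90759937 228.68697437] 30.4487725140072 -> [[ 0.46733461 -0.13981779  0.026     ]] [[ 0.46647439 -0.13978273  0.022     ]]
red 324.0285714285714 212 235
[[ 0.48374106 -0.14099627  0.044     ]
 [ 0.46637803 -0.13977225  0.044     ]] -4.032436780995531
bar mid [[ 0.4632552  -0.14023589  0.044     ]] [[ 0.48294858 -0.14161242  0.044     ]
 [ 0.44285192 -0.13881163  0.044     ]]
240 [137, 140, 139, 136, 138, 138, 139, 134, 135, 148, 164, 174, 177, 174, 171, 173, 176, 180, 191, 193, 192, 193, 184, 164, 142, 133, 141, 139, 139, 138, 139, 139, 137, 137, 138, 142, 143]
245 [153, 152, 154, 153, 153, 155, 151, 150, 138, 146, 161, 171, 172, 172, 165, 169, 171, 174, 173, 175, 173, 173, 166, 146, 136, 134, 136, 141, 139, 139, 137, 142, 139, 139, 139, 140, 140]
250 [178, 178, 181, 179, 171, 153, 140, 134, 134, 145, 160, 168, 168, 168, 166, 169, 169, 173, 173, 170, 172, 172, 164, 147, 132, 132, 141, 141, 141, 141, 142, 142, 141, 141, 148, 156, 165]
255 [132, 149, 162, 172, 175, 178, 176, 163, 156, 166, 193, 212, 218, 215, 214, 216, 217, 217, 220, 220, 221, 219, 211, 191, 175, 178, 182, 183, 181, 174, 165, 152, 129, 94, 64, 36, 21]
260 [26, 24, 30, 17, 20, 26, 27, 43, 100, 152, 186, 207, 217, 214, 212, 214, 215, 217, 219, 219, 219, 217, 211, 179, 122, 65, 51, 39, 23, 20, 15, 25, 27, 20, 14, 21, 23]
now [ 0.4626 -0.137   0.1397] yaw -94.14 F [-0.87 -0.47  0.56] w 0.0653 t 9.925
[-0.002 -0.004 -0.003] [ 0.0005 -0.0006  0.0013]
```

>>> apply_moves(
  targets=[
    {"translation":[0.005,0.027,0.4],"dr":[0,0,0],"gripper":0},
    {"translation":[0.005,0.027,0.8],"dr":[0,0,0],"gripper":0},
    {"translation":[0.005,0.027,0.95],"dr":[0,0,0],"gripper":0},
    {"translation":[0.005,0.027,0.95],"dr":[0,0,0],"gripper":0},
  ],
  newtons=40,
)

```text
t: 10.42
eef_pos: [0.4616, -0.1401, 0.0434]
tool_rot: [0.0, 0.999, -0.037, -0.001]
force: [-0.7, 0.3, 0.8]
width: 0.0466
gripper_force: 0.0
```

>>> apply_moves(
  targets=[
    {"translation":[0,0,0.08],"dr":[0,0,0],"gripper":0},
    {"translation":[0,0,0.16],"dr":[0,0,0],"gripper":0},
    {"translation":[0,0,0.16],"dr":[0,0,0],"gripper":0},
    {"translation":[0,0,0.16],"dr":[0,0,0],"gripper":0},
  ],
)

```text
t: 10.92
eef_pos: [0.4615, -0.139, 0.0288]
tool_rot: [-0.0, 0.999, -0.036, 0.0]
force: [1.0, 0.9, -0.8]
width: 0.0468
gripper_force: 0.0
```

>>> apply_moves(
  targets=[
    {"translation":[0.01,0,0],"dr":[0,0,0],"gripper":-0.4},
    {"translation":[0.01,0,0],"dr":[0,0,0],"gripper":-0.6},
    {"translation":[0.01,0,0],"dr":[0,0,0],"gripper":-1},
    {"translation":[0.01,0,0],"dr":[0,0,0],"gripper":-1},
    {"translation":[0.01,0,0],"dr":[0,0,0],"gripper":-1},
    {"translation":[0.01,0,0],"dr":[0,0,0],"gripper":-1},
  ],
)

```text
t: 11.68
eef_pos: [0.4625, -0.1387, 0.0286]
tool_rot: [-0.0, 0.999, -0.036, 0.0]
force: [0.2, 2.5, 2.7]
width: 0.0116
gripper_force: 40.0
```

>>> apply_moves(
  targets=[
    {"translation":[0,0,0.015],"dr":[0,0,0],"gripper":-1},
    {"translation":[0,0,0.03],"dr":[0,0,0],"gripper":-1},
    {"translation":[0,0,0.045],"dr":[0,0,0],"gripper":-1},
    {"translation":[0,0,0.06],"dr":[0,0,0],"gripper":-1},
    {"translation":[0,0,0.06],"dr":[0,0,0],"gripper":-1},
    {"translation":[0,0,0.06],"dr":[0,0,0],"gripper":-1},
  ],
)

```text
t: 12.42
eef_pos: [0.4624, -0.1388, 0.0227]
tool_rot: [-0.0, 0.999, -0.036, 0.0]
force: [-0.3, 3.7, 7.4]
width: 0.0119
gripper_force: 40.0
```

>>> apply_moves(
  targets=[
    {"translation":[0,0,0.005],"dr":[0,0,0],"gripper":-1},
    {"translation":[0,0,0.01],"dr":[0,0,0],"gripper":-1},
    {"translation":[0,0,0.01],"dr":[0,0,0],"gripper":-1},
    {"translation":[0,0,0.01],"dr":[0,0,0],"gripper":-1},
  ],
)

```text
t: 12.92
eef_pos: [0.4625, -0.1388, 0.0224]
tool_rot: [-0.001, 0.999, -0.036, 0.001]
force: [-2.2, 5.0, 21.5]
width: 0.0115
gripper_force: 40.0
```

At the hard stop with 21.5 N. Turning anticlockwise 80°.

>>> apply_moves(
  targets=[
    {"translation":[0,-0.03,0],"dr":[0,0,-0.03],"gripper":-1},
    {"translation":[0,-0.03,0],"dr":[0,0,-0.1],"gripper":-1},
    {"translation":[0,-0.03,0],"dr":[0,0,-0.17],"gripper":-1},
    {"translation":[0,-0.03,0],"dr":[0,0,-0.24],"gripper":-1},
    {"translation":[0,-0.03,0],"dr":[0,0,-0.31],"gripper":-1},
  ],
  newtons=45,
)

```text
t: 13.55
eef_pos: [0.4626, -0.1385, 0.0224]
tool_rot: [0.002, 0.958, 0.285, 0.001]
force: [-4.4, -5.1, 19.1]
width: 0.0116
gripper_force: 45.0
```

>>> apply_moves(
  targets=[
    {"translation":[0,0,0],"dr":[0,0,-0.07],"gripper":-1},
    {"translation":[0,0,0],"dr":[0,0,-0.14],"gripper":-1},
    {"translation":[0,0,0],"dr":[0,0,-0.21],"gripper":-1},
    {"translation":[0,0,0],"dr":[0,0,-0.28],"gripper":-1},
    {"translation":[0,0,0],"dr":[0,0,-0.33],"gripper":-1},
    {"translation":[0,0,0],"dr":[0,0,-0.358],"gripper":-1},
    {"translation":[0,0,0],"dr":[0,0,-0.358],"gripper":-1},
    {"translation":[0,0,0],"dr":[0,0,-0.358],"gripper":-1},
  ],
)

```text
t: 14.55
eef_pos: [0.4626, -0.1384, 0.0225]
tool_rot: [0.002, 0.789, 0.615, 0.0]
force: [-1.8, -6.5, 19.0]
width: 0.0116
gripper_force: 45.0
```

Run:
```python
from h import *
i=optics.grab_frame('wrist')[:,:,::-1];cv2.imwrite('pics/w7.png',i)
plan(bot.state()['eef_pos'],-14,1);print(bot.state()['wrist_torque'])
```

```text
now [ 0.4626 -0.1385  0.0225] yaw -14.17 F [-2.7  -6.83 18.96] w 0.0116 t 14.6
[0. 0. 0.] [ 0.0012  0.0009 -0.0014]
[-1.46182844  0.88263253  0.01815237]
```

View pics/w7.png

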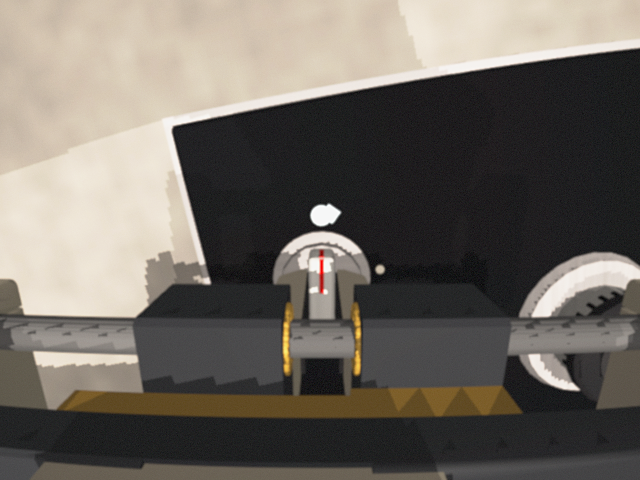

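Wrist view: the red line at column 321 points straight at the flame sign at (322,215). The knob is gripped and pressed. Holding.

>>> apply_moves(
  targets=[
    {"translation":[0,0,0],"dr":[0,0,0],"gripper":-1},
    {"translation":[0,0,0],"dr":[0,0,0],"gripper":-1},
    {"translation":[0,0,0],"dr":[0,0,0],"gripper":-1},
    {"translation":[0,0,0],"dr":[0,0,0],"gripper":-1},
    {"translation":[0,0,0],"dr":[0,0,0],"gripper":-1},
    {"translation":[0,0,0],"dr":[0,0,0],"gripper":-1},
    {"translation":[0,0,0],"dr":[0,0,0],"gripper":-1},
    {"translation":[0,0,0],"dr":[0,0,0],"gripper":-1},
    {"translation":[0,0,0],"dr":[0,0,0],"gripper":-1},
    {"translation":[0,0,0],"dr":[0,0,0],"gripper":-1},
  ],
)

```text
t: 15.85
eef_pos: [0.4627, -0.1384, 0.0224]
tool_rot: [0.002, 0.789, 0.615, -0.0]
force: [-3.7, -6.6, 20.3]
width: 0.012
gripper_force: 45.0
```

>>> apply_moves(
  targets=[
    {"translation":[0,0,0],"dr":[0,0,0],"gripper":-1},
    {"translation":[0,0,0],"dr":[0,0,0],"gripper":-1},
    {"translation":[0,0,0],"dr":[0,0,0],"gripper":-1},
    {"translation":[0,0,0],"dr":[0,0,0],"gripper":-1},
    {"translation":[0,0,0],"dr":[0,0,0],"gripper":-1},
    {"translation":[0,0,0],"dr":[0,0,0],"gripper":-1},
    {"translation":[0,0,0],"dr":[0,0,0],"gripper":-1},
    {"translation":[0,0,0],"dr":[0,0,0],"gripper":-1},
    {"translation":[0,0,0],"dr":[0,0,0],"gripper":-1},
    {"translation":[0,0,0],"dr":[0,0,0],"gripper":-1},
  ],
)

```text
t: 17.1
eef_pos: [0.4626, -0.1384, 0.0224]
tool_rot: [0.002, 0.789, 0.615, -0.0]
force: [-4.1, -5.6, 19.2]
width: 0.0119
gripper_force: 45.0
```

>>> apply_moves(
  targets=[
    {"translation":[0,0,0],"dr":[0,0,0],"gripper":-1},
    {"translation":[0,0,0],"dr":[0,0,0],"gripper":-1},
    {"translation":[0,0,0],"dr":[0,0,0],"gripper":-1},
    {"translation":[0,0,0],"dr":[0,0,0],"gripper":-1},
    {"translation":[0,0,0],"dr":[0,0,0],"gripper":-1},
    {"translation":[0,0,0],"dr":[0,0,0],"gripper":-1},
    {"translation":[0,0,0],"dr":[0,0,0],"gripper":-1},
    {"translation":[0,0,0],"dr":[0,0,0],"gripper":-1},
    {"translation":[0,0,0],"dr":[0,0,0],"gripper":-1},
    {"translation":[0,0,0],"dr":[0,0,0],"gripper":-1},
  ],
)

```text
t: 18.35
eef_pos: [0.4627, -0.1384, 0.0225]
tool_rot: [0.002, 0.789, 0.615, 0.0]
force: [-3.3, -5.4, 18.8]
width: 0.0117
gripper_force: 45.0
```

```bash
python3 -c "
from workcell import bot,job
s=bot.state();print(s['t'],s['force'],s['width'],s['eef_pos']);print(job.job_done())"
```

```text
18.35 [-3.27889308 -5.44863386 18.78598635] 0.011657435211729674 [ 0.46265721 -0.1384462   0.02245874]
the job is handed in; nothing more can be done
None
```

The job is handed in at 18.4 s (no verdict was returned): the cap sits centred and level on the front burner, let go, and the front knob was turned to the big flame sign and held fully in there for over 3.7 s, still gripped and pressed at the end.

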